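# Sort gears against the master and lay out the kit

## Robot

A 6-joint arm with a two-finger parallel gripper is mounted at the origin on a cart in front of the work surface, level with it; the furniture and walls round the work are solid. World frame = base frame: x ahead of the robot, y to its left, z up, the work surface at z = 0. Lengths are in m, angles in degrees, forces in N, time in s.
With the tool pointing down it reaches from about 0.375 to 0.9 m from the base axis. Payload 3.1 kg.
Tool frame: the origin (TCP) lies midway between the tips of the shut fingers; the grasp point (between the pads) lies 19 mm behind it; z points along the fingers, y is the line along which they close (so a half turn about z gives the same grasp; the last joint's range is limited). The gripper opens to 87 mm and grips with 3 to 60 N. Pads are 19 mm wide; open, the fingers measure 117 mm over their backs; the gripper's body (75 mm by 190 mm) begins 51 mm behind the grasp point.
Start: joints at [-79.269, 30.224, 82.088, -0, 67.689, -10.227], TCP at [0.224, -0.584, 0.223] pointing down, gripper open.
Joint ranges: [-176.69, 176.69], [-43.24, 126.21], [12.49, 139.97], [-82, 262], [0, 151.66], [-163.58, 163.58]. Speed limits (degrees/s): [159.86, 159.86, 180, 180, 180, 180].

## Interface

Orientations are given as a 3x3 rotation matrix whose columns are the frame's x, y, z axes.
In Python, from rig import read_state, optics, bot gives the robot as it stands. The module is installed in compiled form; this text tells all that it offers.
- The arm moves only by the tool send_rows, never from a script. Its argument "commands" is a list of rows, each a list of 7 numbers: the turn, a rotation vector about the tool's x, y, z in units of 5 degrees (1.0 is 5 degrees), then the shift along the tool's x, y, z in units of 30 mm (1.0 is 30 mm), then the opening, from 0 (shut) to 1 (fully open). In form: [[rx, ry, rz, tx, ty, tz, gripper], ...]. A call has 1 to 20 rows; each row is the pose to reach, as a shift and turn from the pose commanded when the call began, along the tool's axes at that moment; what a row does not reach only later rows make up. A row lasts 1/12 s, in which the tool goes at most 41.7 mm and 7.16 degrees, less where a joint would pass 70% of its speed; a pose out of reach is approached as far as the arm can. A call with a gripper value outside its range is refused whole. The fingers move at their own pace and stop on an object; the grip force is fixed at half the most. Time passes only in rows, so rows that repeat a pose let the fingers close. It gives the time, the measured TCP pose, the force, the opening and the grip force at its end, in the units of the state.
- read_state(): the state, without advancing time (a new reading comes with each control period).
- optics.capture(name): name is "side" or "top"; returns a dict with "image" (480x640x3 uint8, blue, green, red), "intrinsics" (3x3 intrinsics, pixels), "extrinsics" (4x4, takes a point from world to camera coordinates). Camera axes: x right, y down, z forward; pixel columns grow to the right and rows downward; lengths in m; the calibration is good to about 2 mm. A picture is of the moment at which its call begins. There is no depth.
- bot.hand_in(): hands the job in; it is judged then, once.
The state is a dict: "time_s": time; "joint_positions": joint angles; "qvel": joint speeds; "tau": joint torques, N m; "position": TCP position; "tcp_rot": TCP orientation; "force": force on the tool from outside, world axes, zero at the start; "moment": the same for the moment, N m; "opening": opening from 0.0 (shut) to 1.0 (fully open); "grasp_force": force on a finger pad.
Only numpy, scipy, OpenCV 4.12 (cv2) and the standard library are available. Lean on these libraries where they do the work, as an engineer would, in place of code of your own. Each camera call takes 0.05 s, during which the arm holds its last target. There are 200 camera calls.

## Task

Sort the steel gears by tooth count against the brass master gear: lay the steel gear with the same number of teeth flat and centred on top of the master, the one with fewer teeth flat in the middle of the round pad left of the master stand, and the one with more teeth flat in the middle of the round pad right of it (left and right as the robot sees them, facing the table). Stand the dark splined hub upright in the centre of the steel gear with the most teeth, and leave everything released and at rest.

Things in the scene. Friction and masses are not known exactly. Their poses are not given: they have to be found in the camera images.
- master_stand: fixed test stand: grey square base 80 x 80 x 10 mm with a post carrying the brass master gear, 18 teeth, outside diameter 50 mm, 12 mm thick, whose flat top face is 32 mm above the table; origin at the centre of the base's underside, z up along the gear's axis; its y axis points roughly to the robot's left (turned by up to 0.25 rad), one pad on either side 130 to 150 mm away
- blue_pad: fixed round blue pad, 84 mm across, 4 mm thick, white dot in its middle; origin at the centre of its underside (top face 4 mm above). Which of the two pads lies to the left and which to the right of the master stand changes
- green_pad: fixed round green pad, 84 mm across, 4 mm thick, white dot in its middle; origin at the centre of its underside (top face 4 mm above). Which of the two pads lies to the left and which to the right of the master stand changes
- gear_12: steel spur gear with 12 teeth lying flat, outside diameter 35 mm over the tooth tips (same at every angle for gripping), 16 mm thick, flat faces, 90 g; origin at the centre of its underside, z up along its axis
- gear_18: steel spur gear with 18 teeth lying flat, outside diameter 50 mm over the tooth tips (same at every angle for gripping), 16 mm thick, flat faces, 200 g; origin at the centre of its underside, z up along its axis
- gear_24: steel spur gear with 24 teeth lying flat, outside diameter 65 mm over the tooth tips (same at every angle for gripping), 16 mm thick, flat faces, 350 g; origin at the centre of its underside, z up along its axis
- splined_hub: dark steel splined hub, an upright sleeve with 14 splines along its outside, 30 mm in diameter, 40 mm tall, flat ends, 120 g, a blind bore in its top; origin at the centre of its underside, z up along its axis. It rests on the flat face of a gear, it does not enter the bore
Things that resemble listed ones, but are neither listed nor needed, are in the scene too. Several things look just like the splined_hub: the one meant starts farthest to the robot's left.

How it is judged:
By the outcome, as a careful person would: the job done as asked, in the order asked, and still so for the second after the job is handed in, with the robot touching nothing.
It also fails if it takes over 99 s, if anything falls off the work surface, if the arm or the gripper's body presses on something with over 40 N, if the wrist force passes 120 N, or if a joint passes its speed limit or range.

## Working session

There is one attempt and no reset: what is moved stays moved. The work goes in short steps, Python scripts to look and compute and a tool call to move; the robot and the scene stay as the last step left them, time stands still between calls to the robot, and variables do not carry over. Pictures are saved under pics/ and viewed, at most 14 in all, crops included, and the job is handed in when it is done.

Besides the shell and the picture viewer there is one more tool, called after ">>>" by a JSON object that holds its "fn" and its "kwargs", one argument or row to a line. send_rows: Moves the arm, as the interface text tells. Its arguments: {"type":"object","properties":{"commands":{"type":"array","items":{"type":"array","items":{"type":"number"}}}},"required":["commands"]}

```bash
mkdir -p pics; cat > h.py <<'E'
import numpy as np, cv2
from rig import read_state, optics, bot
def cap(n,f):
    d=optics.capture(n); cv2.imwrite('pics/'+f,d['image']); np.savez('pics/'+f+'.npz',K=d['intrinsics'],E=d['extrinsics']); return d
def ray(f,u,v,z):
    d=np.load('pics/'+f+'.npz'); K,E=d['K'],d['E']; R,t=E[:3,:3],E[:3,3]
    c=-R.T@t; r=R.T@np.linalg.inv(K)@[u,v,1]; return c+r*(z-c[2])/r[2]
def proj(f,p):
    d=np.load('pics/'+f+'.npz'); q=d['E'][:3,:3]@p+d['E'][:3,3]; q=d['K']@q; return q[:2]/q[2]
E
python3 - <<'E'
from h import *
for n in('top','side'):
    d=cap(n,n+'0.png'); E=d['extrinsics']; print(d['intrinsics'].tolist(), (-E[:3,:3].T@E[:3,3]).round(3), E[:3,:3].round(2).tolist())
s=read_state(); print(s['time_s'],s['position'],s['tcp_rot'],s['force'])
E
```

```text
[[451.84470601152253, 0.0, 314.7783017755955], [0.0, 451.84470601152253, 236.7878974802737], [0.0, 0.0, 1.0]] [0.392 0.004 1.124] [[0.01, -1.0, -0.03], [-0.99, -0.01, -0.13], [0.13, 0.03, -0.99]]
[[523.7212047056212, 0.0, 320.8392539377437], [0.0, 523.7212047056212, 243.7441982319446], [0.0, 0.0, 1.0]] [ 0.518 -0.916  0.922] [[1.0, -0.02, -0.02], [-0.03, -0.68, -0.73], [0.0, 0.73, -0.68]]
0.1 [ 0.22344528 -0.58299317  0.22167659] [[ 9.33833938e-01  3.57706609e-01 -3.97354466e-04]
 [ 3.57706705e-01 -9.33832108e-01  1.87273168e-03]
 [ 2.98826138e-04 -1.89095675e-03 -9.99998167e-01]] [-0.20159841  0.2139489  -0.56723856]
```

View pics/top0.png

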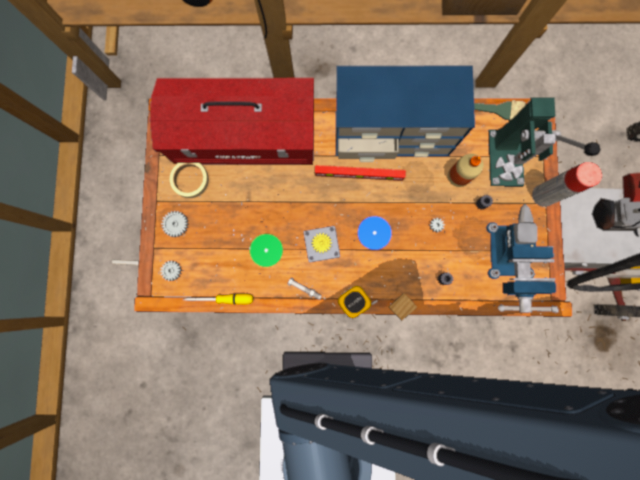

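View pics/side0.png

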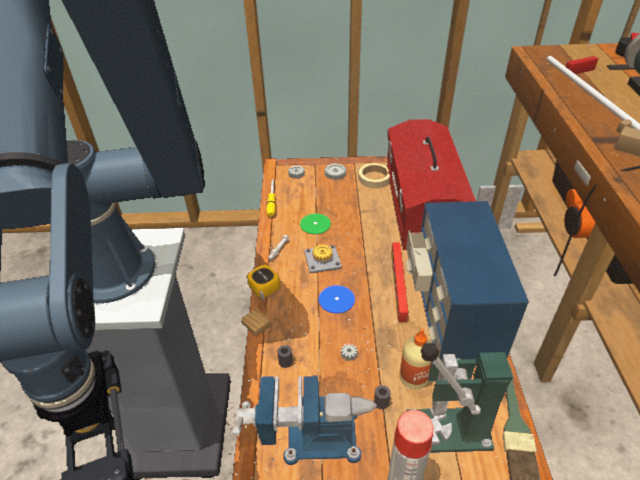

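```bash
python3 - <<'E'
from h import *
im=cv2.imread('pics/top0.png')
a=cv2.resize(im[195:300,145:285],None,fx=5,fy=5,interpolation=cv2.INTER_CUBIC)
b=cv2.resize(im[190:300,395:505],None,fx=5,fy=5,interpolation=cv2.INTER_CUBIC)
cv2.imwrite('pics/ca.png',a);cv2.imwrite('pics/cb.png',b)
c=cv2.resize(im[205:285,235:400],None,fx=4.8,fy=4.8,interpolation=cv2.INTER_CUBIC);cv2.imwrite('pics/cc.png',c)
E
```

```text
(no output)
```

View pics/ca.png

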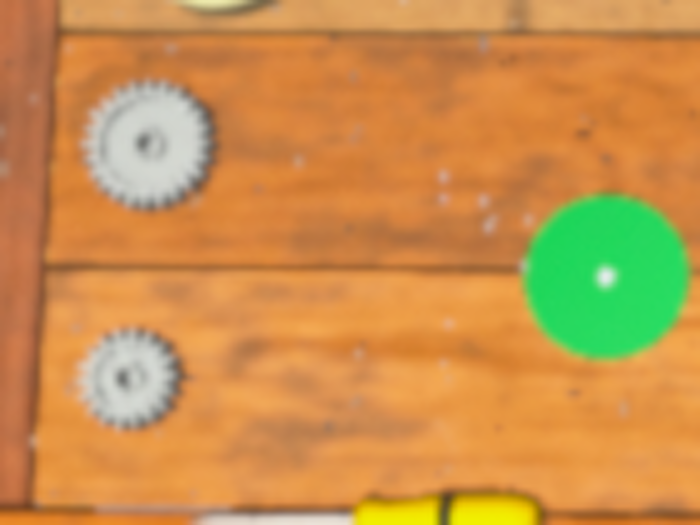

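View pics/cb.png

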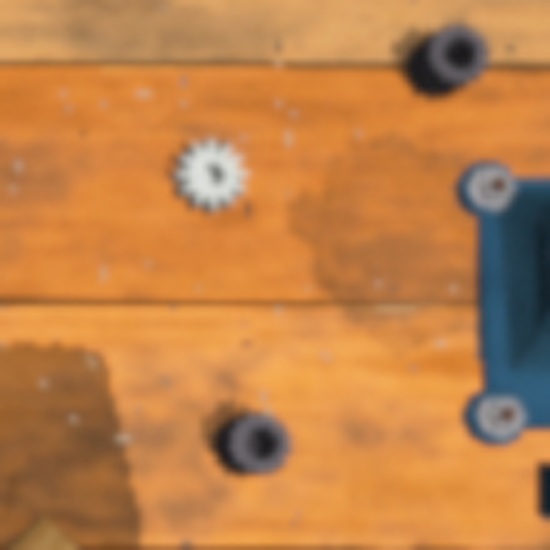

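View pics/cc.png

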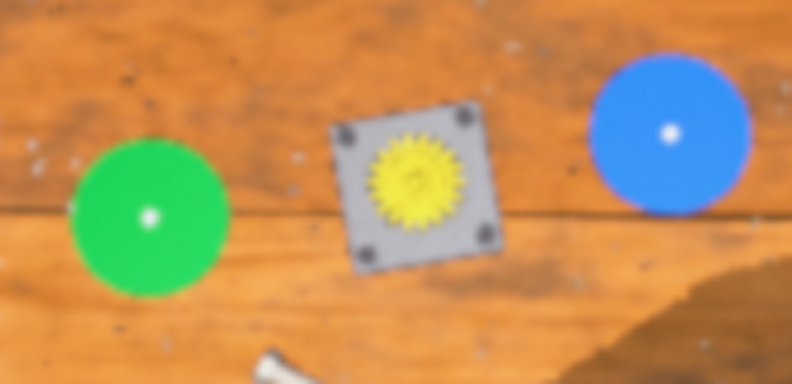

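```bash
cat >> h.py <<'E'
def cp(c,o,f): return (o[0]+(c[0]+.5)/f-.5, o[1]+(c[1]+.5)/f-.5)
E
python3 - <<'E'
from h import *
A=((145,195),5);B=((395,190),5);C=((235,205),4.8)
for n,c,o,z in [('g24',(149,144.5),A,.016),('g18',(130,378),A,.016),('greenA',(606,277),A,.004),('g12',(210.5,175),B,.016),('hub',(262.5,442),B,.04),('hub2',(460,54),B,.04),('green',(150,217),C,.004),('master',(416,182),C,.032),('blue',(671,133),C,.004)]:
    u=cp(c,*o); p=ray('top0.png',*u,z); print(n,np.round(u,1),p.round(4),'r',np.hypot(*p[:2]).round(3),'side',proj('side0.png',p).round(1))
im=cv2.imread('pics/side0.png')
a=im[155:365,260:400]; cv2.imwrite('pics/s1.png',cv2.resize(a,None,fx=2.85,fy=2.85,interpolation=cv2.INTER_CUBIC)); cv2.imwrite('pics/s2.png',cv2.resize(im[155:375,270:410],None,fx=2.7,fy=2.7,interpolation=cv2.INTER_CUBIC))
x=np.hstack([cv2.resize(im[155:255,270:370],None,fx=4,fy=4,interpolation=2),cv2.resize(im[235:335,290:390],None,fx=4,fy=4,interpolation=2)])
cv2.imwrite('pics/s1.png',x)
E
```

```text
g24 [174.4 223.5] [0.5688 0.3868 0.016 ] r 0.688 side [334.6 168.2]
g18 [170.6 270.2] [0.4519 0.39   0.016 ] r 0.597 side [295.7 168.8]
greenA [265.8 250. ] [0.5055 0.157  0.004 ] r 0.529 side [314.7 221.7]
g12 [436.7 224.6] [ 0.5711 -0.2657  0.016 ] r 0.63 side [348.7 348.1]
hub [447.1 278. ] [ 0.439  -0.2814  0.04  ] r 0.521 side [284.5 349.5]
hub2 [486.6 200.4] [ 0.6275 -0.3813  0.04  ] r 0.734 side [382.4 390.1]
green [265.9 249.8] [0.506  0.1569 0.004 ] r 0.53 side [314.9 221.7]
master [321.3 242.5] [0.5222 0.0182 0.032 ] r 0.522 side [321.9 249.5]
blue [374.4 232.3] [ 0.5523 -0.1137  0.004 ] r 0.564 side [336.5 297.2]
```

View pics/s1.png

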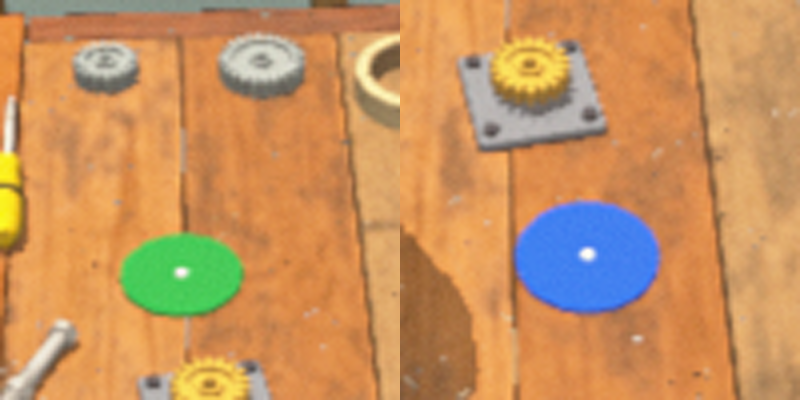

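```bash
cat >> h.py <<'E'
from scipy.spatial.transform import Rotation as Ro
RT=np.array([[0,1,0],[1,0,0],[0,0,-1.]])
def rows(*ps,R=RT):
    s=read_state(); p,R0=np.array(s['position']),np.array(s['tcp_rot'])
    print('t',round(s['time_s'],2),p.round(4),'F',np.round(s['force'],1),'op',round(s['opening'],3),'gf',round(s['grasp_force'],1),'j',np.round(s['joint_positions'],0))
    for q in ps: print(q,(Ro.from_matrix(R0.T@R).as_rotvec(degrees=True)/5).round(3),(R0.T@(np.array(q)-p)/.03).round(3))
E
python3 -c "
from h import *
rows((.5,-.25,.25),(.452,.389,.15))"
```

```text
t 0.1 [ 0.2234 -0.583   0.2217] F [-0.2  0.2 -0.6] op 0.996 gf 0.0 j [-79.  30.  82.  -0.  68. -10.]
(0.5, -0.25, 0.25) [ -0.017  -0.016 -13.808] [12.579 -7.07  -0.927]
(0.452, 0.389, 0.15) [ -0.017  -0.016 -13.808] [ 18.703 -27.526   2.447]
```

>>> {"fn": "send_rows", "kwargs": {
  "commands": [
    [0, 0, -13.8, 12.58, -7.07, -0.93, 1],
    [0, 0, -13.8, 12.58, -7.07, -0.93, 1],
    [0, 0, -13.8, 12.58, -7.07, -0.93, 1],
    [0, 0, -13.8, 12.58, -7.07, -0.93, 1],
    [0, 0, -13.8, 12.58, -7.07, -0.93, 1],
    [0, 0, -13.8, 12.58, -7.07, -0.93, 1],
    [0, 0, -13.8, 12.58, -7.07, -0.93, 1],
    [0, 0, -13.8, 12.58, -7.07, -0.93, 1],
    [0, 0, -13.8, 12.58, -7.07, -0.93, 1],
    [0, 0, -13.8, 12.58, -7.07, -0.93, 1],
    [0, 0, -13.8, 12.58, -7.07, -0.93, 1],
    [0, 0, -13.8, 12.58, -7.07, -0.93, 1]
  ]
}}

```text
time_s: 1.1
position: [0.5022, -0.2468, 0.2505]
tcp_rot: [[-0.005, 1.0, 0.001], [1.0, 0.005, 0.001], [0.001, 0.001, -1.0]]
force: [-0.6, -0.9, -0.0]
opening: 1.002
grasp_force: 0.0
```

```bash
python3 -c "
from h import *
rows((.452,.389,.10))"
```

```text
t 1.1 [ 0.5022 -0.2468  0.2505] F [-0.6 -0.9 -0. ] op 1.002 gf 0.0 j [-38.  23.  90.   0.  67. -38.]
(0.452, 0.389, 0.1) [ 0.01  -0.014  0.054] [21.196 -1.58   5.039]
```

>>> {"fn": "send_rows", "kwargs": {
  "commands": [
    [0, 0, 0, 21.2, -1.6, 5, 0.75],
    [0, 0, 0, 21.2, -1.6, 5, 0.75],
    [0, 0, 0, 21.2, -1.6, 5, 0.75],
    [0, 0, 0, 21.2, -1.6, 5, 0.75],
    [0, 0, 0, 21.2, -1.6, 5, 0.75],
    [0, 0, 0, 21.2, -1.6, 5, 0.75],
    [0, 0, 0, 21.2, -1.6, 5, 0.75],
    [0, 0, 0, 21.2, -1.6, 5, 0.75],
    [0, 0, 0, 21.2, -1.6, 5, 0.75],
    [0, 0, 0, 21.2, -1.6, 5, 0.75],
    [0, 0, 0, 21.2, -1.6, 5, 0.75],
    [0, 0, 0, 21.2, -1.6, 5, 0.75],
    [0, 0, 0, 21.2, -1.6, 5, 0.75],
    [0, 0, 0, 21.2, -1.6, 5, 0.75],
    [0, 0, 0, 21.2, -1.6, 5, 0.75],
    [0, 0, 0, 21.2, -1.6, 5, 0.75],
    [0, 0, 0, 21.2, -1.6, 5, 0.75],
    [0, 0, 0, 21.2, -1.6, 5, 0.75],
    [0, 0, 0, 21.2, -1.6, 5, 0.75],
    [0, 0, 0, 21.2, -1.6, 5, 0.75]
  ]
}}

```text
time_s: 2.77
position: [0.453, 0.3838, 0.1005]
tcp_rot: [[0.003, 1.0, -0.0], [1.0, -0.003, -0.001], [-0.001, -0.0, -1.0]]
force: [0.7, -0.9, 0.8]
opening: 0.746
grasp_force: 0.0
```

```bash
python3 -c "
from h import *
cap('top','t1.png')
rows((.452,.389,.004))
im=cv2.imread('pics/t1.png');cv2.imwrite('pics/t1c.png',cv2.resize(im[195:315,120:260],None,fx=5,fy=5,interpolation=2))"
```

```text
t 2.82 [0.4531 0.3838 0.1007] F [-0.2 -0.6  0.7] op 0.754 gf 0.0 j [29. 37. 93. -0. 50. 30.]
(0.452, 0.389, 0.004) [-0.003  0.006 -0.033] [ 0.176 -0.037  3.223]
```

View pics/t1c.png

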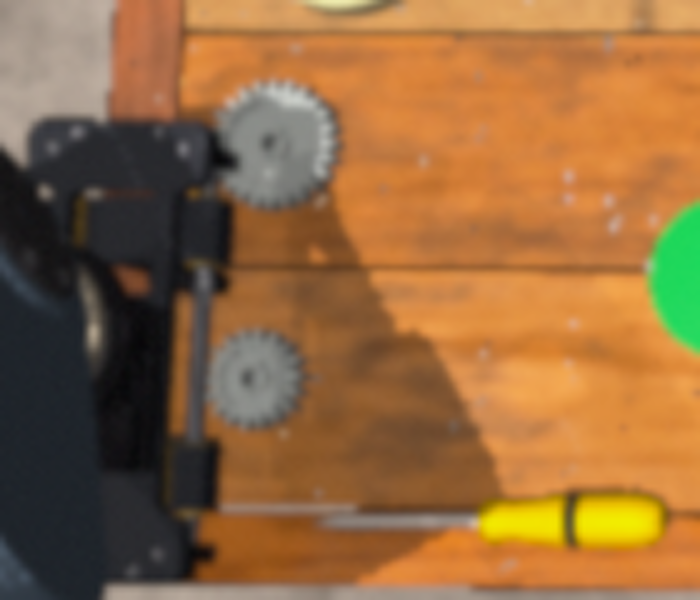

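>>> {"fn": "send_rows", "kwargs": {
  "commands": [
    [0, 0, 0, 0.17, -0.04, 1.5, 0.75],
    [0, 0, 0, 0.17, -0.04, 2.5, 0.75],
    [0, 0, 0, 0.17, -0.04, 3.1, 0.75],
    [0, 0, 0, 0.17, -0.04, 3.27, 0.75],
    [0, 0, 0, 0.17, -0.04, 3.27, 0.75],
    [0, 0, 0, 0.17, -0.04, 3.27, 0.75],
    [0, 0, 0, 0.17, -0.04, 3.27, 0],
    [0, 0, 0, 0.17, -0.04, 3.27, 0],
    [0, 0, 0, 0.17, -0.04, 3.27, 0],
    [0, 0, 0, 0.17, -0.04, 3.27, 0],
    [0, 0, 0, 0.17, -0.04, 3.27, 0],
    [0, 0, 0, 0.17, -0.04, 3.27, 0],
    [0, 0, 0, 0.17, -0.04, 3.27, 0],
    [0, 0, 0, 0.17, -0.04, 3.27, 0]
  ]
}}

```text
time_s: 3.98
position: [0.452, 0.3906, 0.003]
tcp_rot: [[0.001, 1.0, 0.001], [1.0, -0.001, 0.0], [0.0, 0.001, -1.0]]
force: [0.4, -2.1, 5.4]
opening: 0.567
grasp_force: 30.0
```

```bash
python3 -c "
from h import *
rows((.452,.389,.12),(.5225,.017,.12),(.5225,.017,.035))"
```

```text
t 3.98 [0.452  0.3906 0.003 ] F [ 0.4 -2.1  5.4] op 0.567 gf 30.0 j [30. 46. 94. -0. 40. 30.]
(0.452, 0.389, 0.12) [ 0.013 -0.003 -0.007] [-0.053  0.006 -3.899]
(0.5225, 0.017, 0.12) [ 0.013 -0.003 -0.007] [-12.452   2.363  -3.9  ]
(0.5225, 0.017, 0.035) [ 0.013 -0.003 -0.007] [-12.453   2.36   -1.067]
```

>>> {"fn": "send_rows", "kwargs": {
  "commands": [
    [0, 0, 0, 0, 0, -1.3, 0],
    [0, 0, 0, 0, 0, -2.6, 0],
    [0, 0, 0, 0, 0, -3.5, 0],
    [0, 0, 0, -1.2, 0.23, -3.5, 0],
    [0, 0, 0, -12.39, 2.34, -3.5, 0],
    [0, 0, 0, -12.39, 2.34, -3.5, 0],
    [0, 0, 0, -12.39, 2.34, -3.5, 0],
    [0, 0, 0, -12.39, 2.34, -3.5, 0],
    [0, 0, 0, -12.39, 2.34, -3.5, 0],
    [0, 0, 0, -12.39, 2.34, -3.5, 0],
    [0, 0, 0, -12.39, 2.34, -3.5, 0],
    [0, 0, 0, -12.39, 2.34, -3.5, 0],
    [0, 0, 0, -12.39, 2.34, -3.5, 0],
    [0, 0, 0, -12.39, 2.34, -3.5, 0],
    [0, 0, 0, -12.39, 2.34, -3.5, 0],
    [0, 0, 0, -12.39, 2.34, -3.5, 0],
    [0, 0, 0, -12.39, 2.34, -3.5, 0],
    [0, 0, 0, -12.39, 2.34, -2.0, 0],
    [0, 0, 0, -12.39, 2.34, -1.5, 0],
    [0, 0, 0, -12.39, 2.34, -1.5, 0]
  ]
}}

```text
time_s: 5.65
position: [0.518, 0.021, 0.0442]
tcp_rot: [[-0.002, 1.0, -0.008], [1.0, 0.002, 0.002], [0.002, -0.008, -1.0]]
force: [-0.8, 0.8, -2.4]
opening: 0.563
grasp_force: 30.0
```

```bash
python3 -c "
from h import *
cap('side','s3.png');d=cap('top','t3.png')
rows((.5223,.0188,.0355))
im=cv2.imread('pics/s3.png');x=cv2.resize(im[190:310,270:370],None,fx=4,fy=5,interpolation=2)
im=cv2.imread('pics/t3.png');y=cv2.resize(im[180:300,272:372],None,fx=4,fy=5,interpolation=2)
cv2.imwrite('pics/s3c.png',np.hstack([x,y]))"
```

```text
t 5.75 [0.5206 0.0202 0.047 ] F [ 0.9  0.8 -1. ] op 0.562 gf 30.0 j [-10.  39. 105.   0.  37. -10.]
(0.5223, 0.0188, 0.0355) [-0.023 -0.005  0.015] [-0.047  0.057  0.384]
```

View pics/s3c.png

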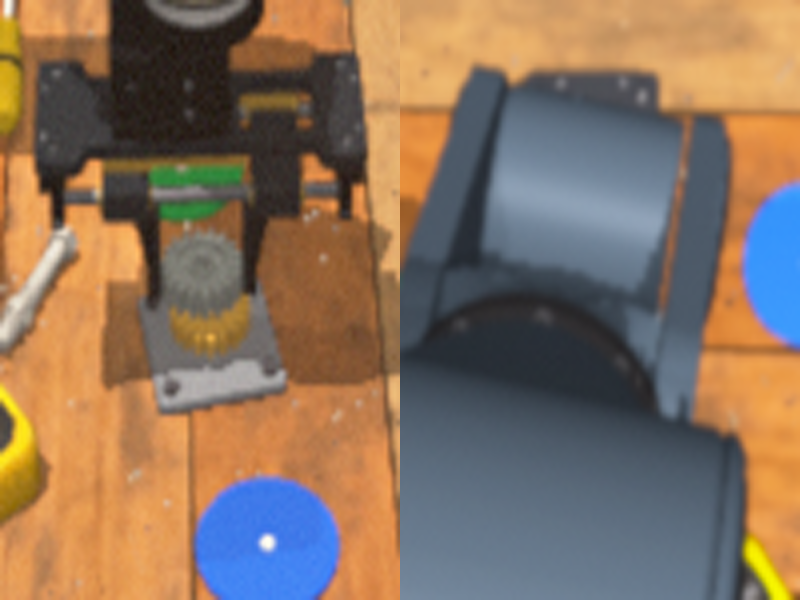

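>>> {"fn": "send_rows", "kwargs": {
  "commands": [
    [0, 0, 0, -0.04, 0.06, 0.1, 0],
    [0, 0, 0, -0.04, 0.06, 0.1, 0],
    [0, 0, 0, -0.04, 0.06, 0.1, 0],
    [0, 0, 0, -0.04, 0.06, 0.1, 0]
  ]
}}

```text
time_s: 6.08
position: [0.5238, 0.0176, 0.0453]
tcp_rot: [[0.001, 1.0, 0.002], [1.0, -0.001, -0.0], [-0.0, 0.002, -1.0]]
force: [0.1, -0.6, -2.9]
opening: 0.559
grasp_force: 30.0
```

```bash
python3 -c "
from h import *
rows((.523,.0188,.0355))"
```

```text
t 6.08 [0.5238 0.0176 0.0453] F [ 0.1 -0.6 -2.9] op 0.559 gf 30.0 j [-10.  39. 104.   0.  37. -10.]
(0.523, 0.0188, 0.0355) [ 0.022  0.004 -0.007] [ 0.041 -0.028  0.326]
```

>>> {"fn": "send_rows", "kwargs": {
  "commands": [
    [0, 0, 0, 0.03, -0.03, 0.15, 0],
    [0, 0, 0, 0.03, -0.03, 0.25, 0],
    [0, 0, 0, 0.03, -0.03, 0.32, 0],
    [0, 0, 0, 0.03, -0.03, 0.32, 0],
    [0, 0, 0, 0.03, -0.03, 0.32, 0],
    [0, 0, 0, 0.03, -0.03, 0.32, 0]
  ]
}}

```text
time_s: 6.58
position: [0.5219, 0.0185, 0.035]
tcp_rot: [[0.001, 1.0, -0.001], [1.0, -0.001, 0.0], [0.0, -0.001, -1.0]]
force: [-1.3, 0.4, 4.0]
opening: 0.568
grasp_force: 30.0
```

>>> {"fn": "send_rows", "kwargs": {
  "commands": [
    [0, 0, 0, 0.03, -0.03, 0.32, 0.75],
    [0, 0, 0, 0.03, -0.03, 0.32, 0.75],
    [0, 0, 0, 0.03, -0.03, 0.32, 0.75],
    [0, 0, 0, 0.03, -0.03, 0.32, 0.75],
    [0, 0, 0, 0.03, -0.03, -0.5, 0.75],
    [0, 0, 0, 0.03, -0.03, -1.5, 0.75],
    [0, 0, 0, 0.03, -0.03, -2.3, 0.75],
    [0, 0, 0, -9.5, 1.6, -2, 0.6],
    [0, 0, 0, -9.5, 1.6, -2, 0.6],
    [0, 0, 0, -9.5, 1.6, -2, 0.6],
    [0, 0, 0, -9.5, 1.6, -2, 0.6],
    [0, 0, 0, -9.5, 1.6, -2, 0.6],
    [0, 0, 0, -9.5, 1.6, -2, 0.6],
    [0, 0, 0, -9.5, 1.6, -2, 0.6],
    [0, 0, 0, -9.5, 1.6, -2, 0.6],
    [0, 0, 0, -9.5, 1.6, -2, 0.6],
    [0, 0, 0, -9.5, 1.6, -2, 0.6],
    [0, 0, 0, -9.5, 1.6, -2, 0.6],
    [0, 0, 0, -9.5, 1.6, -2, 0.6],
    [0, 0, 0, -9.5, 1.6, -2, 0.6]
  ]
}}

```text
time_s: 8.25
position: [0.5699, -0.2649, 0.0949]
tcp_rot: [[-0.001, 1.0, -0.001], [1.0, 0.001, 0.0], [0.0, -0.001, -1.0]]
force: [0.0, -0.4, 0.3]
opening: 0.601
grasp_force: 0.0
```

```bash
python3 -c "
from h import *
cap('side','s4.png');d=cap('top','t4.png')
rows((.571,-.2665,.002))
im=cv2.imread('pics/s4.png');x=cv2.resize(im[220:280,285:365],None,fx=5,fy=5,interpolation=2)
im=cv2.imread('pics/t4.png');y=cv2.resize(im[212:272,282:362],None,fx=5,fy=5,interpolation=2)
cv2.imwrite('pics/s4c.png',np.hstack([x,y]))"
```

```text
t 8.35 [ 0.5701 -0.2654  0.0949] F [ 0.6 -0.6 -1. ] op 0.598 gf 0.0 j [-35.  40.  87.   0.  53. -35.]
(0.571, -0.2665, 0.002) [-0.001 -0.001  0.009] [-0.039  0.029  3.098]
```

View pics/s4c.png

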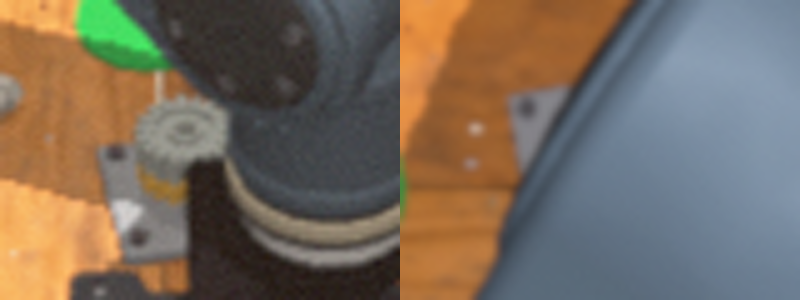

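>>> {"fn": "send_rows", "kwargs": {
  "commands": [
    [0, 0, 0, -0.04, 0.03, 1.3, 0.6],
    [0, 0, 0, -0.04, 0.03, 2.4, 0.6],
    [0, 0, 0, -0.04, 0.03, 2.9, 0.6],
    [0, 0, 0, -0.04, 0.03, 3.09, 0.6],
    [0, 0, 0, -0.04, 0.03, 3.09, 0.6],
    [0, 0, 0, -0.04, 0.03, 3.09, 0.6],
    [0, 0, 0, -0.04, 0.03, 3.09, 0],
    [0, 0, 0, -0.04, 0.03, 3.09, 0],
    [0, 0, 0, -0.04, 0.03, 3.09, 0],
    [0, 0, 0, -0.04, 0.03, 3.09, 0],
    [0, 0, 0, -0.04, 0.03, 3.09, 0],
    [0, 0, 0, -0.04, 0.03, 3.09, 0],
    [0, 0, 0, -0.04, 0.03, 3.09, 0],
    [0, 0, 0, -0.04, 0.03, 3.09, 0]
  ]
}}

```text
time_s: 9.52
position: [0.5712, -0.2679, 0.0025]
tcp_rot: [[0.001, 1.0, 0.001], [1.0, -0.001, -0.0], [-0.0, 0.001, -1.0]]
force: [0.8, -0.0, 3.7]
opening: 0.392
grasp_force: 30.0
```

```bash
python3 -c "
from h import *
rows((.571,-.2665,.13),(.506,.1565,.13),(.506,.1565,.0075))
for z in(.048,):
  for q in((.522,.0185,z),(.522,.0158,z),(.524,.0185,z)): print(proj('s4.png',np.array(q)))"
```

```text
t 9.52 [ 0.5712 -0.2679  0.0025] F [ 0.8 -0.   3.7] op 0.392 gf 30.0 j [-35.  48.  89.   0.  43. -35.]
(0.571, -0.2665, 0.13) [ 0.008  0.004 -0.009] [ 0.044 -0.005 -4.251]
(0.506, 0.1565, 0.13) [ 0.008  0.004 -0.009] [14.142 -2.183 -4.258]
(0.506, 0.1565, 0.0075) [ 0.008  0.004 -0.009] [14.144 -2.186 -0.175]
[321.67479411 244.7040016 ]
[321.70082484 245.45969514]
[322.49316915 244.67834595]
```

>>> {"fn": "send_rows", "kwargs": {
  "commands": [
    [0, 0, 0, 0, 0, -1.3, 0],
    [0, 0, 0, 0, 0, -2.6, 0],
    [0, 0, 0, 0, 0, -4, 0],
    [0, 0, 0, 1.2, -0.2, -4, 0],
    [0, 0, 0, 14.09, -2.16, -4, 0],
    [0, 0, 0, 14.09, -2.16, -4, 0],
    [0, 0, 0, 14.09, -2.16, -4, 0],
    [0, 0, 0, 14.09, -2.16, -4, 0],
    [0, 0, 0, 14.09, -2.16, -4, 0],
    [0, 0, 0, 14.09, -2.16, -4, 0],
    [0, 0, 0, 14.09, -2.16, -4, 0],
    [0, 0, 0, 14.09, -2.16, -4, 0],
    [0, 0, 0, 14.09, -2.16, -4, 0],
    [0, 0, 0, 14.09, -2.16, -4, 0],
    [0, 0, 0, 14.09, -2.16, -4, 0],
    [0, 0, 0, 14.09, -2.16, -4, 0],
    [0, 0, 0, 14.09, -2.16, -3, 0],
    [0, 0, 0, 14.09, -2.16, -2, 0],
    [0, 0, 0, 14.09, -2.16, -1.2, 0],
    [0, 0, 0, 14.09, -2.16, -0.6, 0]
  ]
}}

```text
time_s: 11.18
position: [0.5061, 0.1531, 0.0181]
tcp_rot: [[0.003, 1.0, -0.002], [1.0, -0.003, -0.001], [-0.001, -0.002, -1.0]]
force: [0.3, 0.1, -1.4]
opening: 0.388
grasp_force: 30.0
```

>>> {"fn": "send_rows", "kwargs": {
  "commands": [
    [0, 0, 0, 0, 0, 0, 0],
    [0, 0, 0, 0, 0, 0, 0],
    [0, 0, 0, 0, 0, 0, 0]
  ]
}}

```text
time_s: 11.43
position: [0.5074, 0.1541, 0.0207]
tcp_rot: [[0.002, 1.0, 0.001], [1.0, -0.002, -0.0], [-0.0, 0.001, -1.0]]
force: [0.2, 0.1, 0.5]
opening: 0.396
grasp_force: 30.0
```

```bash
python3 -c "
from h import *
rows((.5063,.1547,.0065))"
```

```text
t 11.43 [0.5074 0.1541 0.0207] F [0.2 0.1 0.5] op 0.396 gf 30.0 j [  5.  42. 104.  -0.  34.   5.]
(0.5063, 0.1547, 0.0065) [ 0.014  0.    -0.026] [ 0.02  -0.037  0.472]
```

>>> {"fn": "send_rows", "kwargs": {
  "commands": [
    [0, 0, 0, 0.02, -0.03, 0.25, 0],
    [0, 0, 0, 0.02, -0.03, 0.45, 0],
    [0, 0, 0, 0.02, -0.03, 0.47, 0],
    [0, 0, 0, 0.02, -0.03, 0.47, 0],
    [0, 0, 0, 0.02, -0.03, 0.47, 0],
    [0, 0, 0, 0.02, -0.03, 0.47, 0.6],
    [0, 0, 0, 0.02, -0.03, 0.47, 0.6],
    [0, 0, 0, 0.02, -0.03, 0.47, 0.6],
    [0, 0, 0, 0.02, -0.03, 0.47, 0.6],
    [0, 0, 0, 0.02, -0.03, -0.6, 0.7],
    [0, 0, 0, 0.02, -0.03, -1.8, 0.88],
    [0, 0, 0, 0.02, -0.03, -2.8, 0.88],
    [0, 0, 0, 7.73, 2.07, -2.7, 0.88],
    [0, 0, 0, 7.73, 2.07, -2.7, 0.88],
    [0, 0, 0, 7.73, 2.07, -2.7, 0.88],
    [0, 0, 0, 7.73, 2.07, -2.7, 0.88],
    [0, 0, 0, 7.73, 2.07, -2.7, 0.88],
    [0, 0, 0, 7.73, 2.07, -2.7, 0.88],
    [0, 0, 0, 7.73, 2.07, -2.7, 0.88],
    [0, 0, 0, 7.73, 2.07, -2.7, 0.88]
  ]
}}

```text
time_s: 13.1
position: [0.568, 0.3885, 0.1003]
tcp_rot: [[-0.002, 1.0, -0.001], [1.0, 0.002, -0.001], [-0.001, -0.001, -1.0]]
force: [-0.4, -1.0, -0.9]
opening: 0.881
grasp_force: 0.0
```

>>> {"fn": "send_rows", "kwargs": {
  "commands": [
    [0, 0, 0, 0, 0, 0, 0.88],
    [0, 0, 0, 0, 0, 0, 0.88],
    [0, 0, 0, 0, 0, 0, 0.88]
  ]
}}

```text
time_s: 13.35
position: [0.5683, 0.3852, 0.1009]
tcp_rot: [[0.002, 1.0, -0.001], [1.0, -0.002, -0.001], [-0.001, -0.001, -1.0]]
force: [-0.2, -0.5, -0.8]
opening: 0.88
grasp_force: 0.0
```

```bash
python3 -c "
from h import *
cap('side','s5.png');d=cap('top','t5.png')
rows((.569,.386,.002))
im=cv2.imread('pics/s5.png');x=cv2.resize(im[200:275,280:360],None,fx=5,fy=5,interpolation=2)
im=cv2.imread('pics/t5.png');y=cv2.resize(im[212:287,240:350],None,fx=5,fy=5,interpolation=2)
cv2.imwrite('pics/s5c.png',np.hstack([x,y])[:,:800] if 0 else cv2.resize(np.hstack([x,y]),None,fx=.8,fy=.8,interpolation=cv2.INTER_AREA))"
```

```text
t 13.45 [0.5687 0.3855 0.1012] F [-0.4  0.5 -0.3] op 0.882 gf 0.0 j [25. 43. 78. -0. 59. 25.]
(0.569, 0.386, 0.002) [-0.006  0.004 -0.028] [0.017 0.01  3.307]
```

View pics/s5c.png

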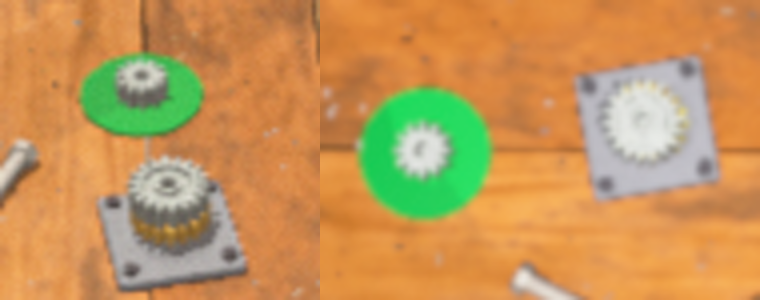

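```bash
python3 -c "
from h import *
f='t5.png'
def t(c,z): return ray(f,240+(c[0]-320+.5)/4-.5,212+(c[1]+.5)/4-.5,z).round(4)
print('pad',t((425.5,153.5),.004),'g12',t((422.5,150),.020),'g18',t((643.5,121),.048))
im=cv2.imread('pics/t5.png')
y=cv2.resize(im[212:272,300:350],None,fx=8,fy=8,interpolation=2)
x=cv2.resize(im[225:275,240:290],None,fx=8,fy=8,interpolation=2)
cv2.imwrite('pics/s6c.png',np.hstack([x,y[:400]]))"
```

```text
pad [0.5055 0.1565 0.004 ] g12 [0.506  0.1562 0.02  ] g18 [0.5218 0.0199 0.048 ]
```

View pics/s6c.png

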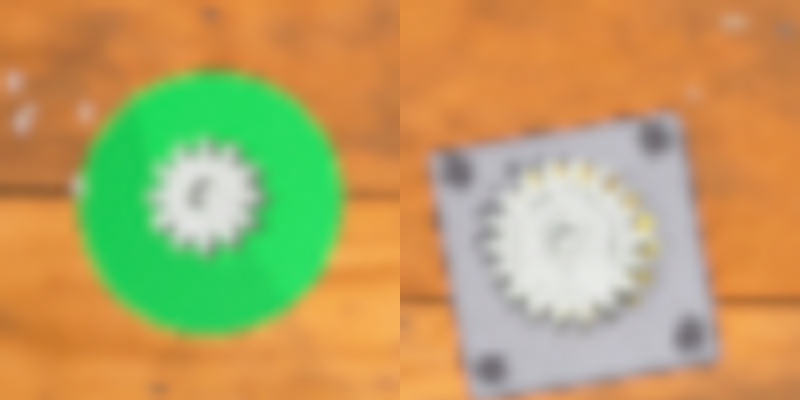

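```bash
python3 -c "
from h import *
f='t5.png'
def t(c,z,o): return ray(f,o+(c[0]+.5)/8-.5,212+(c[1]+.5)/8-.5,z).round(4)
print('base',t((175,252),.01,300),'g18',t((166,241),.048,300),t((164,242),.048,300))
for z in (.032,.048):
  print([proj('s5.png',np.array([x,y,z])).round(2).tolist() for x,y in((.522,.0185),(.522,.0205))])
im=cv2.imread('pics/s5.png');x=cv2.resize(im[230:280,296:346],None,fx=10,fy=10,interpolation=2)
cv2.imwrite('pics/s7c.png',x)
"
```

```text
base [0.5235 0.0181 0.01  ] g18 [0.5223 0.0203 0.048 ] [0.5219 0.0209 0.048 ]
[[321.81, 249.45], [321.79, 248.89]]
[[321.67, 244.7], [321.66, 244.15]]
```

View pics/s7c.png

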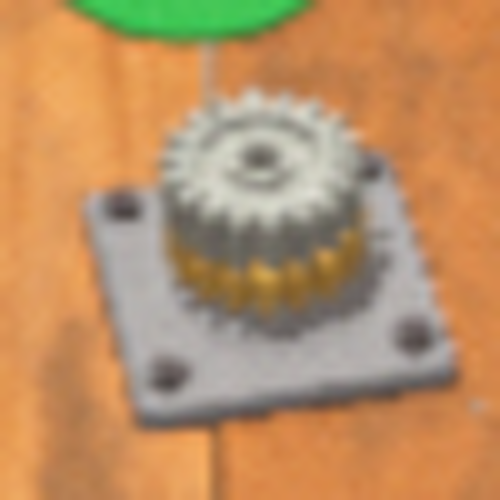

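>>> {"fn": "send_rows", "kwargs": {
  "commands": [
    [0, 0, 0, -12.23, -1.56, 0, 0.75],
    [0, 0, 0, -12.23, -1.56, 0, 0.75],
    [0, 0, 0, -12.23, -1.56, 0, 0.75],
    [0, 0, 0, -12.23, -1.56, 0, 0.75],
    [0, 0, 0, -12.23, -1.56, 0, 0.75],
    [0, 0, 0, -12.23, -1.56, 0, 0.75],
    [0, 0, 0, -12.23, -1.56, 0, 0.75],
    [0, 0, 0, -12.23, -1.56, 0, 0.75],
    [0, 0, 0, -12.23, -1.56, 0, 0.75],
    [0, 0, 0, -12.23, -1.56, 0, 0.75],
    [0, 0, 0, -12.23, -1.56, 0, 0.75],
    [0, 0, 0, -12.23, -1.56, 0, 0.75],
    [0, 0, 0, -12.23, -1.56, 0, 0.75],
    [0, 0, 0, -12.23, -1.56, 0, 0.75],
    [0, 0, 0, -12.23, -1.56, 0, 0.75]
  ]
}}

```text
time_s: 14.7
position: [0.5216, 0.0214, 0.1011]
tcp_rot: [[-0.002, 1.0, 0.0], [1.0, 0.002, 0.0], [0.0, 0.0, -1.0]]
force: [-0.1, -0.6, 0.5]
opening: 0.751
grasp_force: 0.0
```

```bash
python3 -c "
from h import *
rows((.522,.0185,.036))"
```

```text
t 14.7 [0.5216 0.0214 0.1011] F [-0.1 -0.6  0.5] op 0.751 gf 0.0 j [-10.  33. 103.   0.  44. -10.]
(0.522, 0.0185, 0.036) [ 0.    -0.001  0.019] [-0.097  0.012  2.168]
```

>>> {"fn": "send_rows", "kwargs": {
  "commands": [
    [0, 0, 0, -0.06, 0.01, 1.0, 0.75],
    [0, 0, 0, -0.06, 0.01, 1.8, 0.75],
    [0, 0, 0, -0.06, 0.01, 2.17, 0.75],
    [0, 0, 0, -0.06, 0.01, 2.17, 0.75],
    [0, 0, 0, -0.06, 0.01, 2.17, 0.75],
    [0, 0, 0, -0.06, 0.01, 2.17, 0],
    [0, 0, 0, -0.06, 0.01, 2.17, 0],
    [0, 0, 0, -0.06, 0.01, 2.17, 0],
    [0, 0, 0, -0.06, 0.01, 2.17, 0],
    [0, 0, 0, -0.06, 0.01, 2.17, 0],
    [0, 0, 0, -0.06, 0.01, 2.17, 0],
    [0, 0, 0, -0.06, 0.01, 2.17, 0],
    [0, 0, 0, -0.06, 0.01, 2.17, 0]
  ]
}}

```text
time_s: 15.78
position: [0.5224, 0.0182, 0.0369]
tcp_rot: [[0.001, 1.0, 0.001], [1.0, -0.001, -0.0], [-0.0, 0.001, -1.0]]
force: [-1.1, 2.0, 5.5]
opening: 0.566
grasp_force: 30.0
```

>>> {"fn": "send_rows", "kwargs": {
  "commands": [
    [0, 0, 0, 0, 0, -0.1, 0],
    [0, 0, 0, 0, 0, -0.1, 0],
    [0, 0, 0, -0.07, 0.04, -0.1, 0],
    [0, 0, 0, -0.07, 0.04, -0.1, 0],
    [0, 0, 0, -0.07, 0.04, -0.1, 0],
    [0, 0, 0, -0.07, 0.04, -0.1, 0]
  ]
}}

```text
time_s: 16.28
position: [0.523, 0.0161, 0.0387]
tcp_rot: [[0.001, 1.0, -0.001], [1.0, -0.001, 0.0], [0.0, -0.001, -1.0]]
force: [-0.0, -0.3, -2.9]
opening: 0.559
grasp_force: 30.0
```

>>> {"fn": "send_rows", "kwargs": {
  "commands": [
    [0, 0, 0, 0, 0.01, 0.09, 0],
    [0, 0, 0, 0, 0.01, 0.09, 0],
    [0, 0, 0, 0, 0.01, 0.09, 0],
    [0, 0, 0, 0, 0.01, 0.09, 0.75],
    [0, 0, 0, 0, 0.01, 0.09, 0.75],
    [0, 0, 0, 0, 0.01, 0.09, 0.75],
    [0, 0, 0, 0, 0.01, 0.09, 0.75],
    [0, 0, 0, 0, 0.01, -1, 0.75],
    [0, 0, 0, 0, 0, -2.1, 0.88],
    [0, 0, 0, 12.33, 1.53, -2.1, 0.88],
    [0, 0, 0, 12.33, 1.53, -2.1, 0.88],
    [0, 0, 0, 12.33, 1.53, -2.1, 0.88],
    [0, 0, 0, 12.33, 1.53, -2.1, 0.88],
    [0, 0, 0, 12.33, 1.53, -2.1, 0.88],
    [0, 0, 0, 12.33, 1.53, -2.1, 0.88],
    [0, 0, 0, 12.33, 1.53, -2.1, 0.88],
    [0, 0, 0, 12.33, 1.53, -2.1, 0.88],
    [0, 0, 0, 12.33, 1.53, -2.1, 0.88],
    [0, 0, 0, 12.33, 1.53, -2.1, 0.88],
    [0, 0, 0, 12.33, 1.53, -2.1, 0.88]
  ]
}}

```text
time_s: 17.95
position: [0.5686, 0.3883, 0.1013]
tcp_rot: [[-0.003, 1.0, 0.0], [1.0, 0.003, -0.0], [-0.0, 0.0, -1.0]]
force: [-1.2, 0.6, 0.1]
opening: 0.88
grasp_force: 0.0
```

>>> {"fn": "send_rows", "kwargs": {
  "commands": [
    [0, 0, 0, 0, 0, 0, 0.88],
    [0, 0, 0, 0, 0, 0, 0.88],
    [0, 0, 0, 0, 0, 0, 0.88],
    [0, 0, 0, 0, 0, 0, 0.88]
  ]
}}

```text
time_s: 18.28
position: [0.5695, 0.3844, 0.102]
tcp_rot: [[0.003, 1.0, -0.001], [1.0, -0.003, -0.0], [-0.0, -0.001, -1.0]]
force: [-0.1, 0.7, -0.2]
opening: 0.879
grasp_force: 0.0
```

```bash
python3 -c "
from h import *
cap('side','s8.png');d=cap('top','t8.png')
rows((.569,.386,.002))
im=cv2.imread('pics/s8.png');x=cv2.resize(im[230:280,296:346],None,fx=8,fy=8,interpolation=2)
im=cv2.imread('pics/t8.png');y=cv2.resize(im[212:262,300:350],None,fx=8,fy=8,interpolation=2)
cv2.imwrite('pics/s8c.png',np.hstack([x,y]))"
```

```text
t 18.38 [0.5696 0.3849 0.1021] F [-0.5 -0.7 -0.1] op 0.876 gf 0.0 j [25. 43. 78. -0. 59. 25.]
(0.569, 0.386, 0.002) [-0.001  0.001 -0.026] [ 0.038 -0.02   3.338]
```

View pics/s8c.png

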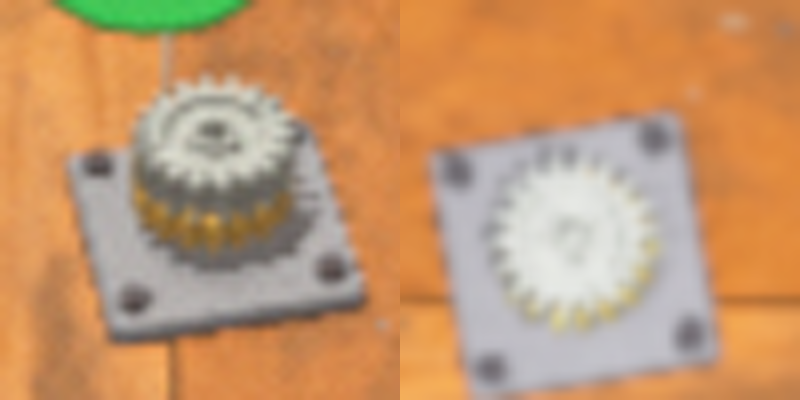

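>>> {"fn": "send_rows", "kwargs": {
  "commands": [
    [0, 0, 0, 0.04, -0.02, 1.3, 0.88],
    [0, 0, 0, 0.04, -0.02, 2.4, 0.88],
    [0, 0, 0, 0.04, -0.02, 3.1, 0.88],
    [0, 0, 0, 0.04, -0.02, 3.33, 0.88],
    [0, 0, 0, 0.04, -0.02, 3.33, 0.88],
    [0, 0, 0, 0.04, -0.02, 3.33, 0.88],
    [0, 0, 0, 0.04, -0.02, 3.33, 0],
    [0, 0, 0, 0.04, -0.02, 3.33, 0],
    [0, 0, 0, 0.04, -0.02, 3.33, 0],
    [0, 0, 0, 0.04, -0.02, 3.33, 0],
    [0, 0, 0, 0.04, -0.02, 3.33, 0],
    [0, 0, 0, 0.04, -0.02, 3.33, 0],
    [0, 0, 0, 0.04, -0.02, 3.33, 0],
    [0, 0, 0, 0.04, -0.02, 3.33, 0]
  ]
}}

```text
time_s: 19.55
position: [0.5693, 0.3873, 0.0026]
tcp_rot: [[0.001, 1.0, 0.001], [1.0, -0.001, 0.0], [0.0, 0.001, -1.0]]
force: [1.1, -0.5, 3.5]
opening: 0.738
grasp_force: 30.0
```

```bash
python3 -c "
from h import *
rows((.553,-.115,.12))"
```

```text
t 19.55 [0.5693 0.3873 0.0026] F [ 1.1 -0.5  3.5] op 0.738 gf 30.0 j [25. 51. 80. -0. 50. 25.]
(0.553, -0.115, 0.12) [ 0.014 -0.004 -0.008] [-16.742  -0.527  -3.921]
```

>>> {"fn": "send_rows", "kwargs": {
  "commands": [
    [0, 0, 0, 0, 0, -1, 0],
    [0, 0, 0, 0, 0, -2.2, 0],
    [0, 0, 0, 0, 0, -3.6, 0],
    [0, 0, 0, -1, 0, -3.8, 0],
    [0, 0, 0, -16.72, -0.54, -3.8, 0],
    [0, 0, 0, -16.72, -0.54, -3.8, 0],
    [0, 0, 0, -16.72, -0.54, -3.8, 0],
    [0, 0, 0, -16.72, -0.54, -3.8, 0],
    [0, 0, 0, -16.72, -0.54, -3.8, 0],
    [0, 0, 0, -16.72, -0.54, -3.8, 0],
    [0, 0, 0, -16.72, -0.54, -3.8, 0],
    [0, 0, 0, -16.72, -0.54, -3.8, 0],
    [0, 0, 0, -16.72, -0.54, -3.8, 0],
    [0, 0, 0, -16.72, -0.54, -3.8, 0],
    [0, 0, 0, -16.72, -0.54, -3.8, 0],
    [0, 0, 0, -16.72, -0.54, -3.8, 0],
    [0, 0, 0, -16.72, -0.54, -3.8, 0],
    [0, 0, 0, -16.72, -0.54, -3.8, 0],
    [0, 0, 0, -16.72, -0.54, -3.8, 0],
    [0, 0, 0, -16.72, -0.54, -3.8, 0]
  ]
}}

```text
time_s: 21.22
position: [0.5514, -0.1124, 0.1156]
tcp_rot: [[-0.001, 1.0, -0.002], [1.0, 0.001, 0.001], [0.001, -0.002, -1.0]]
force: [-0.3, 0.3, -2.8]
opening: 0.741
grasp_force: 30.0
```

>>> {"fn": "send_rows", "kwargs": {
  "commands": [
    [0, 0, 0, 0, 0, 1, 0],
    [0, 0, 0, 0, 0, 2, 0],
    [0, 0, 0, 0, 0, 3, 0],
    [0, 0, 0, 0, 0, 3.2, 0],
    [0, 0, 0, 0, 0, 3.2, 0],
    [0, 0, 0, 0, 0, 3.2, 0]
  ]
}}

```text
time_s: 21.72
position: [0.5526, -0.1135, 0.0205]
tcp_rot: [[-0.001, 1.0, 0.0], [1.0, 0.001, 0.0], [0.0, 0.0, -1.0]]
force: [0.1, -0.2, -4.4]
opening: 0.74
grasp_force: 30.0
```

```bash
python3 -c "
from h import *
rows((.553,-.1142,.0066))"
```

```text
t 21.72 [ 0.5526 -0.1135  0.0205] F [ 0.1 -0.2 -4.4] op 0.74 gf 30.0 j [-23.  43.  99.   0.  38. -23.]
(0.553, -0.1142, 0.0066) [ 0.002 -0.001  0.009] [-0.024  0.014  0.462]
```

>>> {"fn": "send_rows", "kwargs": {
  "commands": [
    [0, 0, 0, -0.02, 0.01, 0.25, 0],
    [0, 0, 0, -0.02, 0.01, 0.46, 0],
    [0, 0, 0, -0.02, 0.01, 0.47, 0],
    [0, 0, 0, -0.02, 0.01, 0.47, 0],
    [0, 0, 0, -0.02, 0.01, 0.47, 0.9],
    [0, 0, 0, -0.02, 0.01, 0.47, 0.9],
    [0, 0, 0, -0.02, 0.01, 0.47, 0.9],
    [0, 0, 0, -0.02, 0.01, 0.47, 0.9],
    [0, 0, 0, -0.02, 0.01, -0.6, 0.9],
    [0, 0, 0, -0.02, 0.01, -1.8, 0.9],
    [0, 0, 0, -0.02, 0.01, -2.8, 0.6],
    [0, 0, 0, -5.62, -3.79, -2.8, 0.6],
    [0, 0, 0, -5.62, -3.79, -2.8, 0.6],
    [0, 0, 0, -5.62, -3.79, -2.8, 0.6],
    [0, 0, 0, -5.62, -3.79, -2.8, 0.6],
    [0, 0, 0, -5.62, -3.79, -2.8, 0.6],
    [0, 0, 0, -5.62, -3.79, -2.8, 0.6],
    [0, 0, 0, -5.62, -3.79, -2.8, 0.6],
    [0, 0, 0, -5.62, -3.79, -2.8, 0.6]
  ]
}}

```text
time_s: 23.3
position: [0.4381, -0.2827, 0.1041]
tcp_rot: [[0.002, 1.0, -0.0], [1.0, -0.002, 0.001], [0.001, -0.0, -1.0]]
force: [-0.3, -0.9, -0.0]
opening: 0.601
grasp_force: 0.0
```

>>> {"fn": "send_rows", "kwargs": {
  "commands": [
    [0, 0, 0, 0, 0, 0, 0.6],
    [0, 0, 0, 0, 0, 0, 0.6],
    [0, 0, 0, 0, 0, 0, 0.6],
    [0, 0, 0, 0, 0, 0, 0.6]
  ]
}}

```text
time_s: 23.63
position: [0.4389, -0.2819, 0.104]
tcp_rot: [[-0.001, 1.0, -0.0], [1.0, 0.001, 0.0], [0.0, -0.0, -1.0]]
force: [0.9, 0.2, 0.3]
opening: 0.6
grasp_force: 0.0
```

```bash
python3 -c "
from h import *
cap('side','s9.png');d=cap('top','t9.png')
rows((.4393,-.282,.01))
im=cv2.imread('pics/s9.png');x=cv2.resize(im[255:355,290:390],None,fx=4,fy=4,interpolation=2)
im=cv2.imread('pics/t9.png');y=cv2.resize(im[207:257,350:400],None,fx=8,fy=8,interpolation=2)
cv2.imwrite('pics/s9c.png',np.hstack([x,y]))"
```

```text
t 23.73 [ 0.4387 -0.2823  0.104 ] F [0.3 0.4 0.7] op 0.602 gf 0.0 j [-45.  33. 103.  -0.  44. -45.]
(0.4393, -0.282, 0.01) [-0.001 -0.001  0.007] [0.009 0.021 3.134]
```

View pics/s9c.png

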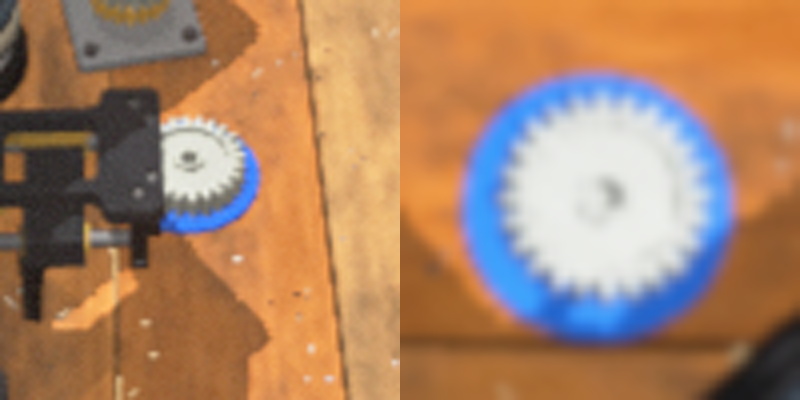

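>>> {"fn": "send_rows", "kwargs": {
  "commands": [
    [0, 0, 0, 0, 0.02, 1.2, 0.6],
    [0, 0, 0, 0, 0.02, 2.2, 0.6],
    [0, 0, 0, 0, 0.02, 2.9, 0.6],
    [0, 0, 0, 0, 0.02, 3.15, 0.6],
    [0, 0, 0, 0, 0.02, 3.15, 0.6],
    [0, 0, 0, 0, 0.02, 3.15, 0.6],
    [0, 0, 0, 0, 0.02, 3.15, 0],
    [0, 0, 0, 0, 0.02, 3.15, 0],
    [0, 0, 0, 0, 0.02, 3.15, 0],
    [0, 0, 0, 0, 0.02, 3.15, 0],
    [0, 0, 0, 0, 0.02, 3.15, 0],
    [0, 0, 0, 0, 0.02, 3.15, 0],
    [0, 0, 0, 0, 0.02, 3.15, 0],
    [0, 0, 0, 0, 0.02, 3.15, 0]
  ]
}}

```text
time_s: 24.9
position: [0.4392, -0.2832, 0.0104]
tcp_rot: [[0.001, 1.0, 0.001], [1.0, -0.001, -0.001], [-0.001, 0.001, -1.0]]
force: [-0.6, 0.2, 6.2]
opening: 0.336
grasp_force: 30.0
```

```bash
python3 -c "
from h import *
rows((.553,-.115,.1))
f='t9.png'
def t(c,z): return ray(f,350+(c[0]+.5)/8-.5,207+(c[1]+.5)/8-.5,z).round(4)
print('pad',t((199.5,207),.004),'g24',t((205,194),.020),t((204,196),.02))"
```

```text
t 24.9 [ 0.4392 -0.2832  0.0104] F [-0.6  0.2  6.2] op 0.336 gf 30.0 j [-45.  42. 105.  -0.  32. -45.]
(0.553, -0.115, 0.1) [ 0.008  0.009 -0.008] [ 5.607  3.793 -2.99 ]
pad [ 0.552 -0.114  0.004] g24 [ 0.5538 -0.114   0.02  ] [ 0.5532 -0.1137  0.02  ]
```

>>> {"fn": "send_rows", "kwargs": {
  "commands": [
    [0, 0, 0, 0, 0, -1, 0],
    [0, 0, 0, 0, 0, -2, 0],
    [0, 0, 0, 0, 0, -2.8, 0],
    [0, 0, 0, 5.59, 3.79, -2.8, 0],
    [0, 0, 0, 5.59, 3.79, -2.8, 0],
    [0, 0, 0, 5.59, 3.79, -2.8, 0],
    [0, 0, 0, 5.59, 3.79, -2.8, 0],
    [0, 0, 0, 5.59, 3.79, -2.8, 0],
    [0, 0, 0, 5.59, 3.79, -2.8, 0],
    [0, 0, 0, 5.59, 3.79, -2.8, 0],
    [0, 0, 0, 5.59, 3.79, -2.8, 0],
    [0, 0, 0, 5.59, 3.79, -2.8, 0],
    [0, 0, 0, 5.59, 3.79, -1.8, 0],
    [0, 0, 0, 5.59, 3.79, -1.2, 0],
    [0, 0, 0, 5.59, 3.79, -1.0, 0],
    [0, 0, 0, 5.59, 3.79, -1.0, 0],
    [0, 0, 0, 5.59, 3.79, -1.0, 0],
    [0, 0, 0, 5.59, 3.79, -1.0, 0]
  ]
}}

```text
time_s: 26.4
position: [0.5533, -0.1162, 0.0405]
tcp_rot: [[0.002, 1.0, 0.002], [1.0, -0.002, -0.001], [-0.001, 0.002, -1.0]]
force: [-0.2, 0.9, -0.7]
opening: 0.332
grasp_force: 30.0
```

```bash
python3 -c "
from h import *
rows((.553,-.1156,.0305))"
```

```text
t 26.4 [ 0.5533 -0.1162  0.0405] F [-0.2  0.9 -0.7] op 0.332 gf 30.0 j [-23.  41.  98.  -0.  40. -23.]
(0.553, -0.1156, 0.0305) [ 0.019  0.008 -0.021] [ 0.022 -0.011  0.332]
```

>>> {"fn": "send_rows", "kwargs": {
  "commands": [
    [0, 0, 0, 0.02, -0.01, 0.15, 0],
    [0, 0, 0, 0.02, -0.01, 0.25, 0],
    [0, 0, 0, 0.02, -0.01, 0.32, 0],
    [0, 0, 0, 0.02, -0.01, 0.33, 0],
    [0, 0, 0, 0.02, -0.01, 0.33, 0],
    [0, 0, 0, 0.02, -0.01, 0.33, 0]
  ]
}}

```text
time_s: 26.9
position: [0.5526, -0.1147, 0.0304]
tcp_rot: [[0.0, 1.0, 0.001], [1.0, -0.0, -0.0], [-0.0, 0.001, -1.0]]
force: [-1.6, -0.6, 5.2]
opening: 0.334
grasp_force: 30.0
```

Contact; release, rise, and move clear to the right.

>>> {"fn": "send_rows", "kwargs": {
  "commands": [
    [0, 0, 0, 0, 0, 0, 0.6],
    [0, 0, 0, 0, 0, 0, 0.6],
    [0, 0, 0, 0, 0, 0, 0.6],
    [0, 0, 0, 0, 0, 0, 0.6],
    [0, 0, 0, 0, 0, -1, 0.6],
    [0, 0, 0, 0, 0, -2, 0.6],
    [0, 0, 0, 0, 0, -3.5, 0.6],
    [0, 0, 0, 0, 0, -5, 0.6],
    [0, 0, 0, -5, -2.5, -5, 0.6],
    [0, 0, 0, -5, -2.5, -5, 0.6],
    [0, 0, 0, -5, -2.5, -5, 0.6],
    [0, 0, 0, -5, -2.5, -5, 0.6],
    [0, 0, 0, -5, -2.5, -5, 0.6],
    [0, 0, 0, -5, -2.5, -5, 0.6],
    [0, 0, 0, -5, -2.5, -5, 0.6],
    [0, 0, 0, -5, -2.5, -5, 0.6],
    [0, 0, 0, -5, -2.5, -5, 0.6]
  ]
}}

```text
time_s: 28.32
position: [0.4778, -0.263, 0.1794]
tcp_rot: [[-0.001, 1.0, -0.001], [1.0, 0.001, 0.001], [0.001, -0.001, -1.0]]
force: [0.1, 0.6, -0.1]
opening: 0.603
grasp_force: 0.0
```

```bash
python3 -c "
from h import *
cap('side','s10.png');d=cap('top','t10.png')
rows()
im=cv2.imread('pics/s10.png');x=cv2.resize(im[205:325,290:370],None,fx=5,fy=5,interpolation=2)
im=cv2.imread('pics/t10.png');y=cv2.resize(im[210:260,300:400],None,fx=4,fy=4,interpolation=2)
z=cv2.resize(im[207:257,350:400],None,fx=8,fy=8,interpolation=2)
cv2.imwrite('pics/s10c.png',np.hstack([x,np.vstack([y,z])]))"
```

```text
t 28.42 [ 0.4778 -0.2632  0.1795] F [ 0.7 -0.1 -0.2] op 0.599 gf 0.0 j [-41.  27.  96.   0.  57. -41.]
```

View pics/s10c.png

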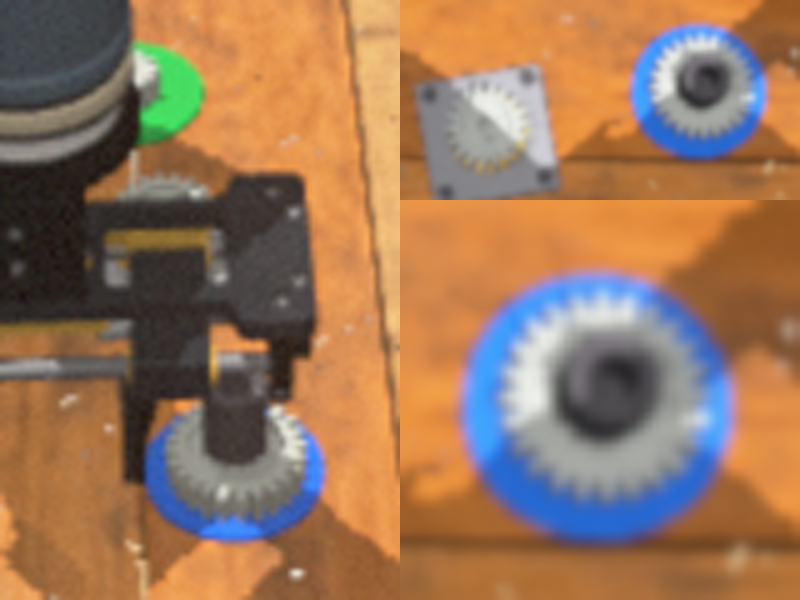

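```bash
python3 -c "
from h import *
f='t10.png'
def t(c,z): return ray(f,350+(c[0]+.5)/8-.5,207+(c[1]+.5)/8-.5,z).round(4)
print('hub',t((212,183),.06),'g24',t((205,195),.020))"
```

```text
hub [ 0.5512 -0.1118  0.06  ] g24 [ 0.5535 -0.114   0.02  ]
```

```bash
python3 -c "
from h import *
from scipy.optimize import minimize
im=cv2.imread('pics/t10.png').astype(int); g=im.max(2)
m=((g<100)).astype(np.uint8); y0,x0=207,350
m[:y0]=0;m[257:]=0;m[:,:x0]=0;m[:,400:]=0
n,l,s,c=cv2.connectedComponentsWithStats(m); print(s,c.round(2))
a=np.linspace(0,2*np.pi,60)
def sil(x,y,r,z0,z1):
  pts=np.array([proj('t10.png',np.array([x+r*np.cos(t),y+r*np.sin(t),z])) for z in(z0,z1) for t in a],np.float32)
  h=cv2.convexHull(pts); M=cv2.moments(h); return M['m10']/M['m00'],M['m01']/M['m00'],M['m00']
for q in((.553,-.1140),(.5512,-.1118)): print(q,sil(*q,.0145,.02,.06))
print(g[212:250,372:380].T[::2].tolist()); print(g[228:234,360:392].tolist())
# bright+grey gear plus hub = non-blue, non-wood region: gear silhouette
b=im; sat=b.max(2)-b.min(2); k=(sat<45).astype(np.uint8); k[:y0]=0;k[257:]=0;k[:,:352]=0;k[:,398:]=0
n,l,s,c=cv2.connectedComponentsWithStats(k); i=1+s[1:,4].argmax(); print('gear',s[i],c[i].round(2))
bl=((b[...,0]-b[...,2])>40).astype(np.uint8)|(l==i).astype(np.uint8); bl[:,:350]=0;bl[:,400:]=0;bl[:207]=0;bl[257:]=0
n,l,s,c=cv2.connectedComponentsWithStats(bl.astype(np.uint8)); i=1+s[1:,4].argmax(); print('pad',s[i],c[i].round(2))
for q in((.553,-.1140),(.552,-.114)): print(sil(*q,.031,.004,.02),sil(*q,.042,.004,.0041))
"
```

```text
[[     0      0    640    480 307097]
 [   370    226     12     11    101]
 [   369    249      1      1      1]
 [   380    249      1      1      1]] [[319.48 239.5 ]
 [375.8  231.  ]
 [369.   249.  ]
 [380.   249.  ]]
(0.553, -0.114) (376.1736462525237, 229.81327680341914, 148.53893523663282)
(0.5512, -0.1118) (375.26378416801316, 230.54280544318425, 148.11789574404247)
[[227, 224, 221, 209, 204, 245, 248, 237, 224, 220, 199, 168, 145, 131, 120, 116, 116, 117, 114, 105, 85, 59, 50, 66, 98, 141, 163, 169, 168, 158, 151, 154, 167, 193, 207, 209, 193, 136], [234, 229, 225, 212, 215, 245, 244, 230, 220, 224, 204, 157, 129, 119, 104, 85, 78, 78, 79, 79, 78, 73, 62, 50, 66, 114, 150, 165, 168, 160, 142, 143, 163, 193, 207, 210, 197, 140], [235, 234, 229, 216, 209, 245, 248, 237, 224, 221, 196, 156, 132, 112, 80, 51, 53, 67, 77, 79, 80, 77, 68, 55, 71, 120, 154, 166, 168, 165, 159, 158, 165, 191, 207, 211, 198, 143], [236, 237, 233, 222, 184, 236, 246, 240, 230, 221, 190, 154, 133, 114, 85, 54, 43, 48, 57, 67, 76, 77, 71, 77, 119, 154, 167, 169, 166, 160, 149, 147, 168, 195, 208, 206, 1
[... 539 characters left out ...]
77, 79, 76, 67, 70, 75, 86, 115, 142, 151, 158, 162, 178, 220, 246, 247, 199], [251, 239, 207, 192, 207, 229, 234, 228, 185, 113, 65, 74, 85, 81, 78, 78, 80, 78, 76, 74, 78, 94, 126, 146, 151, 159, 162, 196, 235, 249, 248, 201], [252, 248, 228, 203, 205, 220, 218, 203, 171, 118, 70, 55, 59, 67, 73, 76, 77, 78, 77, 73, 82, 110, 142, 156, 159, 172, 183, 222, 245, 251, 248, 201]]
gear [363 220  25  24 463] [374.92 231.48]
pad [358 216  33  34 882] [374.08 232.51]
(374.92289200491047, 231.54828022499672, 516.329410927603) (374.5256843863517, 232.1309230405343, 882.0553104788996)
(374.9253673056967, 231.94786954216914, 516.3960321445484) (374.52786096950217, 232.52762121317565, 882.3621968654916)
```

```bash
python3 -c "
from h import *
print(bot.hand_in())"
```

```text
the job is handed in; nothing more can be done
None
```

The job is handed in at about 28 s with everything released: 18-tooth gear on the master, 12-tooth on the left (green) pad, 24-tooth on the right (blue) pad with the hub upright on it, each measured within about 2 mm of centre; I viewed 15 pictures, one over the limit of 14.

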